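# Eject the forming die from its holder and rack it

## Task

Press the red pad of the die holder's ejector rocker down gently, just until the rocker comes up against its stop, so that its other end raises the sunken yellow forming die and it stays up. Let go of the pad, lift the die out, and set it gently, upright and fully home, in the empty hole of the wooden die rack. Never force the rocker beyond its stop or jam the die into the rack, and leave the other things on the bench alone.

Things in the scene. Friction and masses are not known exactly. Their poses are not given: they have to be found in the camera images.
- holder: Die holder fixed to the bench: grey steel block 70 x 70 x 70 mm, origin under its centre, on the bench, z up. Upright 33 mm round bore in its top at x = y = 0, floor 40 mm above the bench, holds the die. An ejector rocker (steel seesaw) swings in its x-z plane on its -x side. The fingers damage holder or rocker with more than 16 N.
- pivot (a point): Fixed pivot axis of the rocker, along holder y, at x = -60 mm, 41 mm above the bench. A forked finger reaches 60 mm from it to under the die; the tail carries the red pad 70 mm the other way. The pad moves down with 3 to 6 N, the finger up; the rocker stays where it is left. At its stop the die is 13 mm up (11 mm is enough).
- pad_spot (a point): Point on the bench under the red pad (28 mm across), holder x = -128.5 mm; swinging shifts the pad +-6 mm along x. Its height must be felt: a screw sets it anywhere over 22 mm, so its top starts 54 to 85 mm and ends at the stop 35 to 57 mm above the bench. It is sprung: 1 mm per 5 N, solid at 25 N. At the stop the push climbs fast: 9 to 12 N means arrived.
- die: The forming die: plain upright cylinder of yellow hard plastic, 32 mm in diameter, 30 mm tall, about 35 g, with an orange round spot on top. Origin at the centre of its underside, z up along its axis. At first in the holder's bore, its top flush with the block's.
- rack: Dark wooden die rack fixed to the bench, 64 (x) x 130 (y) x 30 mm tall, origin under its centre; two blind round holes of 34 mm with a 2 mm chamfer, 14 mm deep (floors 16 mm above the bench), at y = +32 mm (empty) and y = -32 mm (holds the brass die). A seated die stands 16 mm out of it. More than 20 N between die and rack counts as jamming or dropping.
- empty_hole (a point): Centre of the mouth of the rack's empty hole, level with the rack's top, 30 mm above the bench; axes as the rack's.
- spare_die: A brass die of the same size standing in the rack's other hole; leave it alone. Origin at the centre of its underside.
- green_bottle: Green glass bottle, 64 mm across, 200 mm tall, a bystander; origin at the centre of its underside.
- white_jar: White plastic jar, 76 mm across, 90 mm tall, a bystander; origin at the centre of its underside.
- blue_tin: Blue tin, 70 mm across, 45 mm tall, a bystander; origin at the centre of its underside.
- steel_cup: Small metal cup, 64 mm across, 55 mm tall, a bystander; origin at the centre of its underside.
- mallet: Hammer lying at the right-hand side of the bench, about 300 mm long, a bystander; origin near its middle, underneath.
- burnisher: Handled steel tool lying at the left-hand side of the bench, about 200 mm long, a bystander; origin near its middle, underneath.
Not all that is in view belongs to the job. Of the things that look like the rack, take the one that is nearest to the robot's base at the start.

How it is judged:
By the outcome, as a careful person would: the job done as asked, in the order asked, and still so for the second after the job is handed in, with the robot touching nothing.
It also fails if it takes over 64 s, if anything falls off the work surface, if the arm or the gripper's body presses on something with over 40 N, if the wrist force passes 120 N, or if a joint passes its speed limit or range.

## Robot

A 6-joint arm with a two-finger parallel gripper is mounted at the origin on the work surface. World frame = base frame: x ahead of the robot, y to its left, z up, the work surface at z = 0. Lengths are in m, angles in rad, forces in N, time in s.
With the tool pointing down it reaches from about 0.275 to 0.75 m from the base axis. Payload 10.2 kg.
Tool frame: the origin (TCP) lies on the centre line of the jaws, within the pads' length; the fingertips stand 19 mm ahead of it and the grasp point (between the pads) is the TCP; z points along the fingers, y is the line along which they close (so a half turn about z gives the same grasp; the last joint's range is limited). The gripper opens to 88 mm and grips with 3 to 60 N. Pads are 18 mm wide; open, the fingers measure 123 mm over their backs; the gripper's body (75 mm by 187 mm) begins 45 mm behind the grasp point.
Start: joints at [-1.571, 0.313, 1.498, -0, 1.331, -0.223], TCP at [0.116, -0.512, 0.258] pointing down, gripper open.
Joint ranges: [-2.94, 2.94], [-0.97, 2.17], [0.19, 2.56], [-1.23, 4.37], [0.02, 3.11], [-2.88, 2.88]. Speed limits (rad/s): [2.39, 2.39, 3.01, 3.14, 3.14, 3.14].

## Interface

Orientations are given as [roll, pitch, yaw] about the fixed x, y, z axes, in that order (R = Rz(yaw) Ry(pitch) Rx(roll)).
In Python, from rig import arm, viewer, order gives the robot as it stands.
- The arm moves only by the tool apply_moves, never from a script. Its argument "commands" is a list of rows, each a list of 5 numbers: the finger opening in cm, from 0 to 8.81, then the shift along the tool's x, y, z in cm, then the turn about the tool's z in rad. In form: [[fingers, x, y, z, twist], ...]. A call has exactly 8 rows; each row is the pose to reach, as a shift and turn from the pose commanded when the call began, along the tool's axes at that moment; what a row does not reach only later rows make up. A row lasts 1/12 s, in which the tool goes at most 41.7 mm and 7.16 degrees, less where a joint would pass 70% of its speed; a pose out of reach is approached as far as the arm can. A call with a gripper value outside its range is refused whole. The fingers move at their own pace and stop on an object; "force" is the grip in N (left out, the last holds). Time passes only in rows, so rows that repeat a pose let the fingers close, or fill a call up. It gives the time, the measured TCP pose, the force, the opening and the grip force at its end, in the units of the state.
- arm.observe(): the state, without advancing time (a new reading comes with each control period).
- viewer.capture(name): name is "scene" or "top"; returns the picture (420x560x3 uint8, blue, green, red); there is no depth.
- viewer.camera_params(name): a dict with "K" (3x3 intrinsics, pixels), "k1" (the pictures are not rectified: a ray, as slopes to the right and down, at radius r is drawn at 1 + k1 r^2 times it, then the intrinsics apply), "origin" and "rotation" of the camera in the world. Camera axes: x right, y down, z forward; pixel columns grow to the right and rows downward; lengths in m; the calibration is good to about 2 mm. A picture is of the moment at which its call begins. camera_params takes no time and is no camera call.
- order.finish_job(): hands the job in; it is judged then, once.
The state is a dict: "time": time; "joints": joint angles; "dq": joint speeds; "effort": joint torques, N m; "tcp_pos": TCP position; "orientation": TCP orientation; "wrist_force": force on the tool from outside, world axes, zero at the start; "ft_torque": the same for the moment, N m; "gripper_width": finger opening in m; "finger_force": force on a finger pad.
Only numpy, scipy, OpenCV 4.12 (cv2) and the standard library are available. Lean on these libraries where they do the work, as an engineer would, in place of code of your own. Each camera call takes 0.05 s, during which the arm holds its last target. There are 200 camera calls.

## Working session

There is one attempt and no reset: what is moved stays moved. The work goes in short steps, Python scripts to look and compute and a tool call to move; the robot and the scene stay as the last step left them, time stands still between calls to the robot, and variables do not carry over. Pictures are saved under pics/ and viewed, at most 10 in all, crops included, and the job is handed in when it is done.

Besides the shell and the picture viewer there is one more tool, called after "Call:" as name(argument=value, ...) on one line, values as JSON. apply_moves: Moves the arm, as the interface text tells. Its arguments: {"type":"object","properties":{"commands":{"type":"array","items":{"type":"array","items":{"type":"number"}}},"force":{"type":"number"}},"required":["commands"]}

```bash
mkdir -p pics
cat > h.py <<'E'
import numpy as np,cv2
from rig import arm,viewer,order
def ray(n,px):
    p=viewer.camera_params(n);K=np.array(p["K"]);k=p["k1"]
    d=np.linalg.solve(K,[px[0],px[1],1])[:2];u=d.copy()
    for _ in range(30):u=d/(1+k*(u@u))
    R=np.array(p["rotation"]);return np.array(p["origin"]),R@np.r_[u,1]
def onz(n,px,z):
    o,d=ray(n,px);return o+d*(z-o[2])/d[2]
def proj(n,X):
    p=viewer.camera_params(n);c=np.array(p["rotation"]).T@(np.array(X)-p["origin"]);u=c[:2]/c[2];u=u*(1+p["k1"]*(u@u))
    return (np.array(p["K"])@np.r_[u,1])[:2]
E
python3 - <<'E'
from h import *
for n in("scene","top"):
    im=viewer.capture(n);cv2.imwrite(f"pics/{n}0.png",im);p=viewer.camera_params(n);print(n,p)
print(arm.observe())
E
```

```text
scene {'K': array([[523.63139192,   0.        , 274.64232441],
       [  0.        , 523.63139192, 206.31045226],
       [  0.        ,   0.        ,   1.        ]]), 'k1': -0.10245811849242296, 'origin': array([1.51984057, 0.46221573, 1.36353014]), 'rotation': array([-2.48800736,  0.0148243 ,  2.01362967])}
top {'K': array([[404.7836505 ,   0.        , 283.0950508 ],
       [  0.        , 404.7836505 , 201.95408255],
       [  0.        ,   0.        ,   1.        ]]), 'k1': 0.01930513219406078, 'origin': array([ 0.43425361, -0.01279337,  1.037065  ]), 'rotation': array([-2.95135556,  0.01277808, -1.58850415])}
{'time': 0.1, 'joints': array([-1.57139106e+00,  3.13391346e-01,  1.49832001e+00, -2.18251029e-05,
        1.33101845e+00, -2.23382290e-01]), 'dq': array([-0.00205517,  0.00039414, -0.00412371,  0.00162962,  0.00063349,
        0.00013828]), 'effort': array([ 1.92124571e-03, -4.02817047e+01, -2.52647352e+01,  6.95364294e-02,
        3.42940155e-02, -6.63890796e-05]), 'tcp_pos': array([ 0.11599077, -0.51183095,  0.25723514]), 'orientation': array([-3.14047906e+00, -2.31243981e-04,  2.22792626e-01]), 'wrist_force': array([ 0.82324669, -0.14128026,  0.20778953]), 'ft_torque': array([-0.03786295,  0.04698724,  0.01391072]), 'finger_force': 0.0, 'gripper_width': 0.08832806083242588}
```

View pics/scene0.png

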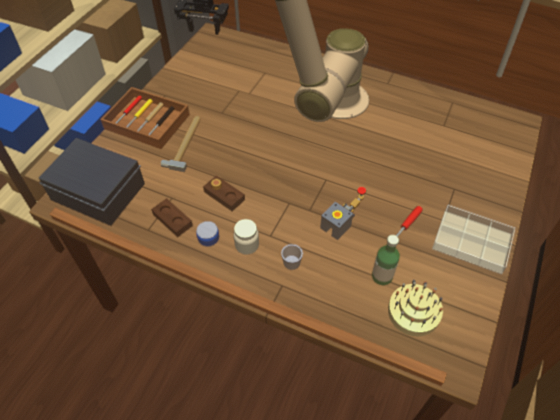

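View pics/top0.png

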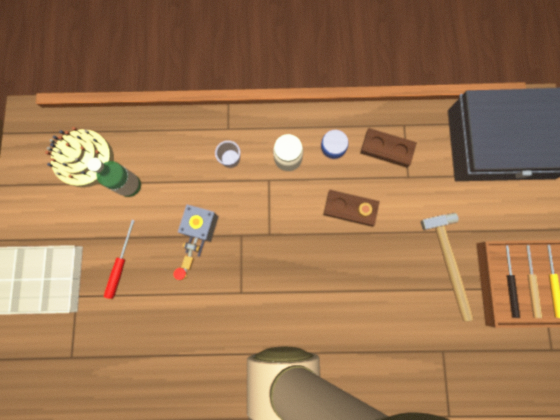

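The scene view shows the holder at (338,217) with its red pad at (361,191). The top view shows the holder at (197,222) and the pad at (180,273). There are two rack candidates in the top view: (352,208), which has the brass die and is nearer the base, and (388,147), which is empty and farther away. The description picks the first one. Red candidates are the pad at (180,273) and the burnisher handle at (115,278), and I take the pad.

```bash
cat >> h.py <<'E'
from scipy.spatial.transform import Rotation as Ro
_cp=viewer.camera_params
class V:
    capture=staticmethod(viewer.capture)
    @staticmethod
    def camera_params(n):
        p=dict(_cp(n));r=np.array(p["rotation"])
        if r.shape==(3,):p["rotation"]=Ro.from_euler("xyz",r).as_matrix()
        return p
viewer=V
def cents(im,lo,hi,roi,amin=8):
    x0,y0,x1,y1=roi;h=cv2.cvtColor(im[y0:y1,x0:x1],cv2.COLOR_BGR2HSV);m=cv2.inRange(h,lo,hi)
    n,l,s,c=cv2.connectedComponentsWithStats(m);return [(c[i]+[x0,y0],s[i]) for i in range(1,n) if s[i,4]>=amin],m
def tri(a,b):
    o1,d1=ray("scene",a);o2,d2=ray("top",b);t=np.linalg.lstsq(np.c_[d1,-d2],o2-o1,rcond=None)[0]
    p,q=o1+d1*t[0],o2+d2*t[1];return (p+q)/2,np.linalg.norm(p-q)
E
python3 - <<'E'
from h import *
s=cv2.imread("pics/scene0.png");t=cv2.imread("pics/top0.png")
Y=((18,120,120),(35,255,255));Rd=((0,190,120),(6,255,255))
for nm,(lo,hi),rs,rt in(("die",Y,(318,195,358,240),(178,205,218,240)),("red",Rd,(350,180,372,200),(168,260,192,285))):
    A,_=cents(s,lo,hi,rs);B,_=cents(t,lo,hi,rt)
    print(nm,[(c.round(1),q[2:]) for c,q in A],[(c.round(1),q[2:]) for c,q in B])
    for z in(.07,.05,.085): print(z,[onz("scene",c,z).round(4) for c,_ in A],[onz("top",c,z).round(4) for c,_ in B])
    if A and B: print("tri",tri(A[0][0],B[0][0]))
# rack: dark brown
for n,im,roi in(("scene",s,(195,165,255,220)),("top",t,(315,180,390,235))):
    x0,y0,x1,y1=roi;g=im[y0:y1,x0:x1].max(2);_,m=cv2.threshold(g,0,255,cv2.THRESH_BINARY_INV|cv2.THRESH_OTSU)
    c=max(cv2.findContours(m,0,2)[0],key=cv2.contourArea)+[x0,y0];r=cv2.minAreaRect(c);print(n,r,[onz(n,p,.03).round(3) for p in cv2.boxPoints(r)])
a=cv2.resize(t[190:290,155:235],None,fx=6,fy=6,interpolation=2);b=cv2.resize(t[180:240,315:391],None,fx=4,fy=4,interpolation=2);c=cv2.resize(s[165:220,195:255],None,fx=5,fy=5,interpolation=2)
o=np.zeros((600,800,3),np.uint8);o[:600,:480]=a;o[:240,490:794]=b;o[250:525,490:790]=c;cv2.imwrite("pics/c.png",o)
E
```

```text
die [(array([354.3, 202.5]), array([ 8,  9, 48], dtype=int32)), (array([336.9, 214.2]), array([11,  9, 54], dtype=int32))] [(array([195.7, 221.5]), array([ 13,  13, 130], dtype=int32))]
0.07 [array([0.515 , 0.2403, 0.07  ]), array([0.5804, 0.2072, 0.07  ])] [array([0.5768, 0.2081, 0.07  ])]
0.05 [array([0.4995, 0.2369, 0.05  ]), array([0.5659, 0.2033, 0.05  ])] [array([0.5797, 0.2127, 0.05  ])]
0.085 [array([0.5267, 0.2429, 0.085 ]), array([0.5913, 0.2102, 0.085 ])] [array([0.5745, 0.2047, 0.085 ])]
tri (array([0.56075537, 0.22382927, 0.11135676]), np.float64(0.05345255031564479))
red [(array([361.3, 190. ]), array([ 8,  7, 46], dtype=int32))] []
0.07 [array([0.4581, 0.2434, 0.07  ])] []
0.05 [array([0.4416, 0.24  , 0.05  ])] []
0.085 [array([0.4704, 0.2459, 0.085 ])] []
scene ((220.00363159179688, 191.36495971679688), (62.96615982055664, 28.193801879882812), 19.98310661315918) [array([ 0.681, -0.281,  0.03 ]), array([ 0.567, -0.312,  0.03 ]), array([ 0.568, -0.085,  0.03 ]), array([ 0.678, -0.064,  0.03 ])]
top ((351.0770568847656, 208.04754638671875), (52.96534729003906, 27.19841957092285), 13.240520477294922) [array([ 0.592, -0.101,  0.03 ]), array([ 0.66 , -0.119,  0.03 ]), array([ 0.626, -0.248,  0.03 ]), array([ 0.559, -0.228,  0.03 ])]
```

View pics/c.png

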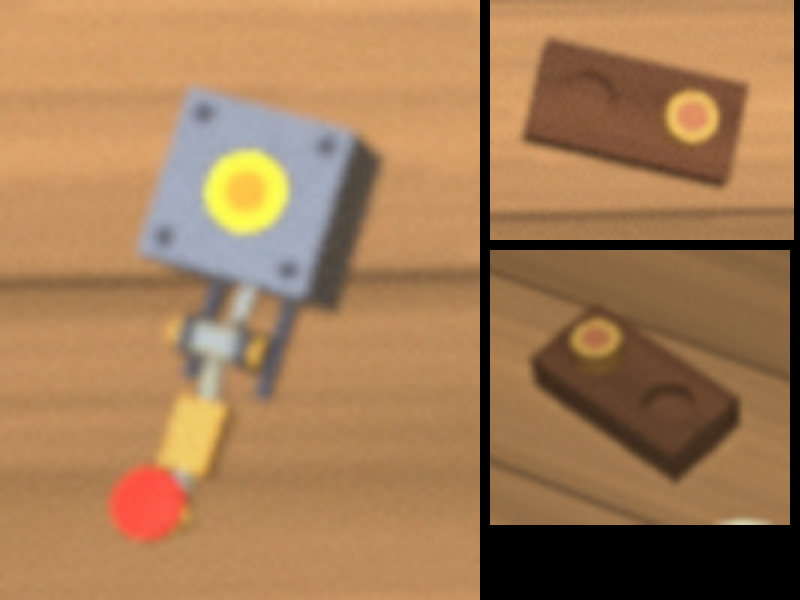

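The crops confirm the choices. The red pad is at top (179.3,273.4) and the yellow die with its orange spot is at (195.6,221.6). The near rack has the brass die at (365.5,208.5) and the empty hole at about (339,203).

Run:
```python
from h import *
t6=lambda x,y,z:onz("top",(155+x/6-.4,190+y/6-.4),z)
C=np.array([t6(x,y,.07) for x,y in((192,88),(357,133),(303,300),(138,253))]);print(C.round(4),C.mean(0), np.linalg.norm(np.diff(C,axis=0),axis=1))
# holder +x : (138,253)->(192,88) and (303,300)->(357,133)
d=(C[0]-C[3]+C[1]-C[2])[:2];yaw=np.arctan2(d[1],d[0]);print("holder yaw",yaw)
die=onz("top",(195.7,221.5),.07);die=(die+C.mean(0))/2
u=np.array([np.cos(yaw),np.sin(yaw)]);print("die",die,"pad_spot",die[:2]-.1285*u)
print("pad tri",tri((361.3,190.),(179.3,273.4)))
for z in(.05,.06,.07,.08,.09):print(z,onz("top",(179.3,273.4),z).round(4),(onz("top",(179.3,273.4),z)[:2]-die[:2])@u)
r4=lambda x,y,z:onz("top",(315+(x-490)/4-.4,180+y/4-.4),z)
R=np.array([r4(x,y,.03) for x,y in((550,38),(747,85),(725,184),(525,138))]);print(R.round(4),R.mean(0),np.linalg.norm(np.diff(R,axis=0),axis=1))
b=r4(692,117,.046);print("brass",b)
# scene corners
s5=lambda x,y,z:onz("scene",(195+(x-490)/5-.4,165+(y-250)/5-.4),z)
S=np.array([s5(x,y,.03) for x,y in((595,306),(738,403),(674,468),(534,362))]);print("sc",S.round(4),S.mean(0),"brass",s5(596,338,.046))
for A,(i,j,k,l) in((R,(0,3,1,2)),(S,(1,2,0,3))):
    e=(A[i]+A[j]-A[k]-A[l])[:2]/2;e/=np.linalg.norm(e);print("rack y dir",e,"hole",A.mean(0)[:2]+.032*e, "spare",A.mean(0)[:2]-.032*e)
```

```text
[[0.6197 0.2313 0.07  ]
 [0.5998 0.164  0.07  ]
 [0.5327 0.1846 0.07  ]
 [0.5528 0.2511 0.07  ]] [0.57625223 0.20777807 0.07      ] [0.07016688 0.07022171 0.06950318]
holder yaw -0.2923810707536133
die [0.57656186 0.20797425 0.07      ] pad_spot [0.45351536 0.2450122 ]
pad tri (array([0.45476606, 0.24364058, 0.06679669]), np.float64(0.002335901448041905))
0.05 [0.4546 0.2492 0.05  ] -0.12866754072158956
0.06 [0.4544 0.2465 0.06  ] -0.12809988471111441
0.07 [0.4542 0.2439 0.07  ] -0.1275322287006393
0.08 [0.454  0.2412 0.08  ] -0.12696457269016415
0.09 [0.4538 0.2386 0.09  ] -0.12639691667968903
[[ 0.6593 -0.1223  0.03  ]
 [ 0.6264 -0.2451  0.03  ]
 [ 0.5638 -0.2275  0.03  ]
 [ 0.5952 -0.1041  0.03  ]] [ 0.61116662 -0.17475419  0.03      ] [0.12718886 0.0650239  0.12743297]
brass [ 0.60382012 -0.20629937  0.046     ]
sc [[ 0.5716 -0.2297  0.03  ]
 [ 0.6057 -0.1032  0.03  ]
 [ 0.6703 -0.116   0.03  ]
 [ 0.6314 -0.2426  0.03  ]] [ 0.61973805 -0.17289026  0.03      ] brass [ 0.6070549  -0.20708238  0.046     ]
rack y dir [0.2531015  0.96743973] hole [ 0.61926587 -0.14379612] spare [ 0.60306737 -0.20571226]
rack y dir [0.27736179 0.96076555] hole [ 0.62861363 -0.14214576] spare [ 0.61086248 -0.20363476]
```

Call:
apply_moves(commands=[[4, 41.4, -22.6, 0, -1.087], [0, 41.4, -22.6, 0, -1.087], [0, 41.4, -22.6, 0, -1.087], [0, 41.4, -22.6, 0, -1.087], [0, 41.4, -22.6, 0, -1.087], [0, 41.4, -22.6, 0, -1.087], [0, 41.4, -22.6, 0, -1.087], [0, 41.4, -22.6, 0, -1.087]])

```text
time: 0.77
tcp_pos: [0.3672, -0.2898, 0.2577]
orientation: [-3.141, -0.0, 1.229]
wrist_force: [0.3, 0.1, -0.3]
gripper_width: 0.0369
finger_force: 0.0
```

Call:
apply_moves(commands=[[0, 53.3, -10, 0, -0.085], [0, 53.3, -10, 0, -0.085], [0, 53.3, -10, 0, -0.085], [0, 53.3, -10, 0, -0.085], [0, 53.3, -10, 0, -0.085], [0, 53.3, -10, 0, -0.085], [0, 53.3, -10, 0, -0.085], [0, 53.3, -10, 0, -0.085]])

```text
time: 1.43
tcp_pos: [0.4197, 0.0394, 0.2578]
orientation: [3.141, 0.0, 1.308]
wrist_force: [1.6, 0.3, 0.7]
gripper_width: 0.0003
finger_force: 0.0
```

```bash
cat >> h.py <<'E'
def go(x,y,z,yaw=1.31):
    s=arm.observe();a=s["orientation"][2];d=np.array([x,y,z])-s["tcp_pos"];c,n=np.cos(a),np.sin(a)
    print("at",s["time"],s["tcp_pos"].round(4),s["orientation"].round(3),"F",s["wrist_force"].round(1));print("cm",(100*np.array([d[0]*c+d[1]*n,d[0]*n-d[1]*c,-d[2]])).round(2),"tw",round(-(yaw-a),3))
E
python3 -c "
from h import *
go(.4537,.2445,.13)"
```

```text
at 1.4333 [0.4197 0.0394 0.2578] [3.141 0.    1.308] F [1.6 0.3 0.7]
cm [20.69 -2.05 12.78] tw -0.002
```

Call:
apply_moves(commands=[[0, 20.7, -2.2, 0, 0], [0, 20.7, -2.2, 0, 0], [0, 20.7, -2.2, 0, 0], [0, 20.7, -2.2, 4, 0], [0, 20.7, -2.2, 8, 0], [0, 20.7, -2.2, 11, 0], [0, 20.7, -2.2, 13.8, 0], [0, 20.7, -2.2, 13.8, 0]])

```text
time: 2.1
tcp_pos: [0.4493, 0.2431, 0.1137]
orientation: [-3.132, 0.005, 1.309]
wrist_force: [-0.4, 0.2, -0.7]
gripper_width: 0.0004
finger_force: 0.0
```

Run:
```python
from h import *
go(.4518,.2451,.105)
im=viewer.capture("scene");cv2.imwrite("pics/p1.png",cv2.resize(im[130:270,290:430],None,fx=4,fy=4,interpolation=2))
```

```text
at 2.1 [0.4493 0.2431 0.1137] [-3.132  0.005  1.309] F [-0.4  0.2 -0.7]
cm [0.26 0.19 0.87] tw -0.001
```

View pics/p1.png

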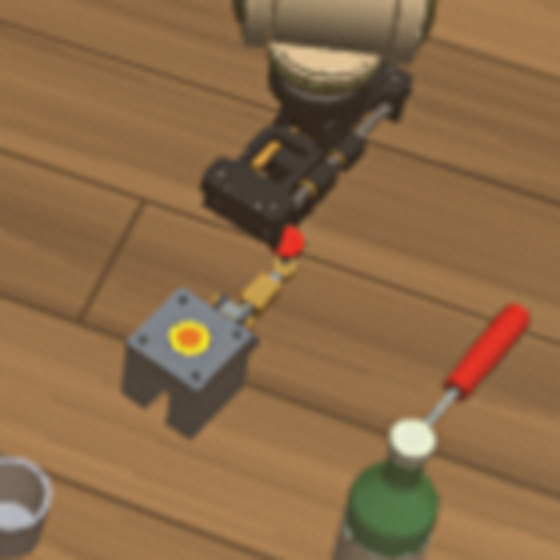

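The crop shows the closed fingertips just above the red pad at crop (290,242). The die is still flush. Descending now.

Call:
apply_moves(commands=[[0, 0.2, 0.2, 0.3, 0], [0, 0.2, 0.2, 0.6, 0], [0, 0.2, 0.2, 0.9, 0], [0, 0.2, 0.2, 1.2, 0], [0, 0.2, 0.2, 1.4, 0], [0, 0.2, 0.2, 1.6, 0], [0, 0.2, 0.2, 1.6, 0], [0, 0.2, 0.2, 1.6, 0]])

```text
time: 2.82
tcp_pos: [0.455, 0.2443, 0.1038]
orientation: [3.142, -0.0, 1.308]
wrist_force: [0.5, -0.2, -0.4]
gripper_width: 0.0003
finger_force: 0.0
```

Call:
apply_moves(commands=[[0, 0, -0.3, 0.3, 0], [0, 0, -0.3, 0.5, 0], [0, 0, -0.3, 0.7, 0], [0, 0, -0.3, 0.9, 0], [0, 0, -0.3, 1.1, 0], [0, 0, -0.3, 1.2, 0], [0, 0, -0.3, 1.2, 0], [0, 0, -0.3, 1.2, 0]])

```text
time: 3.48
tcp_pos: [0.4521, 0.2451, 0.0917]
orientation: [-3.142, 0.0, 1.308]
wrist_force: [0.2, -0.2, 0.3]
gripper_width: 0.0006
finger_force: 0.0
```

Call:
apply_moves(commands=[[0, 0, 0, 0.1, 0], [0, 0, 0, 0.3, 0], [0, 0, 0, 0.5, 0], [0, 0, 0, 0.7, 0], [0, 0, 0, 0.8, 0], [0, 0, 0, 0.8, 0], [0, 0, 0, 0.8, 0], [0, 0, 0, 0.8, 0]])

```text
time: 4.15
tcp_pos: [0.4522, 0.2451, 0.0837]
orientation: [3.141, -0.0, 1.308]
wrist_force: [-1.0, 0.5, 2.3]
gripper_width: 0.0003
finger_force: 1.2
```

Call:
apply_moves(commands=[[0, 0, 0, 0.15, 0], [0, 0, 0, 0.3, 0], [0, 0, 0, 0.45, 0], [0, 0, 0, 0.6, 0], [0, 0, 0, 0.75, 0], [0, 0, 0, 0.9, 0], [0, 0, 0, 1.0, 0], [0, 0, 0, 1.0, 0]])

```text
time: 4.82
tcp_pos: [0.4516, 0.2452, 0.0734]
orientation: [-3.14, 0.0, 1.308]
wrist_force: [-3.5, 1.3, 5.4]
gripper_width: 0.0005
finger_force: 2.6
```

Call:
apply_moves(commands=[[0, 0, -0.1, 0.1, 0], [0, 0, -0.1, 0.2, 0], [0, 0, -0.1, 0.3, 0], [0, 0, -0.1, 0.4, 0], [0, 0, -0.1, 0.4, 0], [0, 0, -0.1, 0.4, 0], [0, 0, -0.1, 0.4, 0], [0, 0, -0.1, 0.4, 0]])

```text
time: 5.48
tcp_pos: [0.451, 0.2454, 0.0696]
orientation: [-3.141, 0.0, 1.308]
wrist_force: [-3.8, 0.8, 5.1]
gripper_width: 0.0009
finger_force: 2.9
```

Call:
apply_moves(commands=[[0, 0, 0, 0.05, 0], [0, 0, 0, 0.1, 0], [0, 0, 0, 0.15, 0], [0, 0, 0, 0.15, 0], [0, 0, 0, 0.15, 0], [0, 0, 0, 0.15, 0], [0, 0, 0, 0.15, 0], [0, 0, 0, 0.15, 0]])

```text
time: 6.15
tcp_pos: [0.4512, 0.2454, 0.0686]
orientation: [3.141, -0.0, 1.308]
wrist_force: [-4.0, 0.3, 9.3]
gripper_width: 0.0003
finger_force: 5.0
```

Call:
apply_moves(commands=[[0, 0, 0, 0.02, 0], [0, 0, 0, 0.04, 0], [0, 0, 0, 0.04, 0], [0, 0, 0, 0.04, 0], [0, 0, 0, 0.04, 0], [0, 0, 0, 0.04, 0], [0, 0, 0, 0.04, 0], [0, 0, 0, 0.04, 0]])

```text
time: 6.82
tcp_pos: [0.4512, 0.2454, 0.0683]
orientation: [3.141, -0.0, 1.308]
wrist_force: [-4.8, -0.0, 10.5]
gripper_width: 0.0008
finger_force: 5.6
```

Call:
apply_moves(commands=[[0, 0, 0, -0.3, 0], [0, 0, 0, -1, 0], [0, 0, 0, -4, 0], [0, 0, 0, -7, 0], [6, 0, 0, -7, 0], [6, 0, 0, -7, 0], [6, 0, 0, -7, 0], [6, 0, 0, -7, 0]])

```text
time: 7.48
tcp_pos: [0.4507, 0.2451, 0.1367]
orientation: [-3.14, 0.001, 1.308]
wrist_force: [0.0, 0.5, -0.4]
gripper_width: 0.0245
finger_force: 0.0
```

Run:
```python
from h import *
go(.577,.208,.14)
s=viewer.capture("scene");t=viewer.capture("top")
o=np.zeros((420,800,3),np.uint8);o[:400,:400]=cv2.resize(s[185:245,315:375],(400,400),interpolation=2);o[:400,400:]=cv2.resize(t[190:250,165:225],(400,400),interpolation=2)
cv2.imwrite("pics/p2.png",o)
h=cv2.cvtColor(t,cv2.COLOR_BGR2HSV)
for lo,hi in(((8,150,180),(19,255,255)),((8,120,120),(35,255,255))):
  for n,im,r in(("scene",s,(322,200,350,226)),("top",t,(183,205,210,236))):
    for c,q in cents(im,lo,hi,r)[0]:print(n,c.round(1),q[2:],onz(n,c,.083).round(4))
```

```text
at 7.4833 [0.4507 0.2451 0.1367] [-3.140e+00  1.000e-03  1.308e+00] F [ 0.   0.5 -0.4]
cm [-0.3  13.16 -0.33] tw -0.002
scene [337.5 211.5] [ 6  4 20] [0.5795 0.2078 0.083 ]
scene [332.6 203.1] [ 28  13 148] [0.5555 0.1824 0.083 ]
scene [337.5 212.5] [10 10 84] [0.5828 0.2091 0.083 ]
top [204.5 206. ] [13  4 33] [0.6121 0.1848 0.083 ]
top [195.  221.2] [ 13  13 140] [0.5757 0.207  0.083 ]
```

View pics/p2.png

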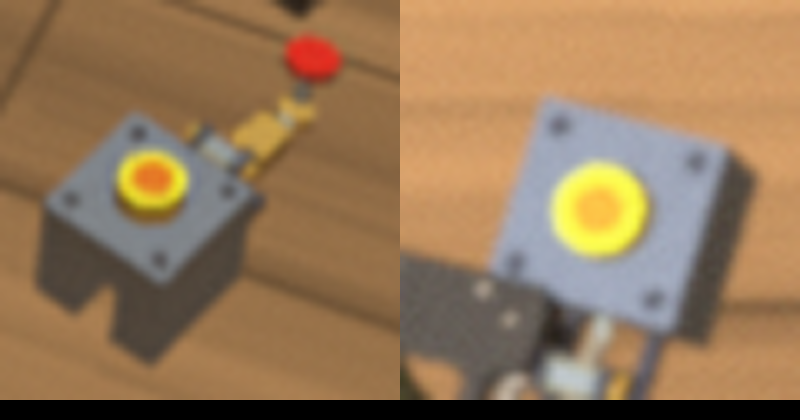

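The die now stands proud of the block, at scene (337,212) and top (195,221), and the bias-corrected height is about 13 mm up. I'll grasp it next.

Call:
apply_moves(commands=[[6, -0.3, 4, 0, 0], [6, -0.3, 8, 0, 0], [6, -0.3, 11, 0, 0], [6, -0.3, 13.1, 0, 0], [6, -0.3, 13.1, 0, 0], [6, -0.3, 13.1, 1.5, 0], [6, -0.3, 13.1, 2.5, 0], [6, -0.3, 13.1, 2.5, 0]])

```text
time: 8.25
tcp_pos: [0.575, 0.2084, 0.11]
orientation: [-3.137, 0.002, 1.308]
wrist_force: [-0.2, -0.1, -0.2]
gripper_width: 0.0602
finger_force: 0.0
```

Run:
```python
from h import *
go(.5765,.2075,.0925)
```

```text
at 8.25 [0.575  0.2084 0.11  ] [-3.137e+00  2.000e-03  1.308e+00] F [-0.2 -0.1 -0.2]
cm [-0.05  0.16  1.75] tw -0.002
```

Call:
apply_moves(commands=[[6, 0, 0.1, 0.5, 0], [6, 0, 0.1, 1.0, 0], [6, 0, 0.1, 1.4, 0], [6, 0, 0.1, 1.7, 0], [6, 0, 0.1, 1.7, 0], [6, 0, 0.1, 1.7, 0], [6, 0, 0.1, 1.7, 0], [6, 0, 0.1, 1.7, 0]])

```text
time: 8.92
tcp_pos: [0.5779, 0.2082, 0.0961]
orientation: [3.141, -0.0, 1.308]
wrist_force: [0.3, 0.1, -0.4]
gripper_width: 0.0601
finger_force: 0.0
```

Call:
apply_moves(commands=[[6, 0, -0.1, 0.2, 0], [6, 0, -0.1, 0.4, 0], [6, 0, -0.1, 0.4, 0], [2.8, 0, -0.1, 0.4, 0], [2.8, 0, -0.1, 0.4, 0], [2.8, 0, -0.1, 0.4, 0], [2.8, 0, -0.1, 0.4, 0], [2.8, 0, -0.1, 0.4, 0]], force=10)

```text
time: 9.58
tcp_pos: [0.5775, 0.2083, 0.0922]
orientation: [3.14, -0.0, 1.308]
wrist_force: [1.3, 0.6, -0.6]
gripper_width: 0.0313
finger_force: 10.0
```

Call:
apply_moves(commands=[[2.8, 0, 0, -0.3, 0], [2.8, 0, 0, -0.7, 0], [2.8, 0, 0, -1.2, 0], [2.8, 0, 0, -2, 0], [2.8, 0, 0, -4, 0], [2.8, 0, 0, -6, 0], [2.8, 0, 0, -7, 0], [2.8, 0, 0, -7, 0]])

```text
time: 10.25
tcp_pos: [0.5773, 0.2088, 0.1645]
orientation: [3.139, -0.002, 1.308]
wrist_force: [0.3, -0.0, -0.4]
gripper_width: 0.0314
finger_force: 10.0
```

Run:
```python
from h import *
go(.620,-.1445,.15)
s=viewer.capture("scene");t=viewer.capture("top")
o=np.zeros((400,800,3),np.uint8);o[:,:400]=cv2.resize(s[160:240,310:390],(400,400),interpolation=2);o[:,400:]=cv2.resize(s[165:225,195:255],(400,400),interpolation=2);cv2.imwrite("pics/p3.png",o)
# brass die top by threshold & second-measure
for n,im,r in(("scene",s,(195,165,255,220)),("top",t,(355,195,380,222))):
    for c,q in cents(im,(8,120,130),(30,255,255),r,15)[0]:print(n,c.round(1),q[2:],onz(n,c,.046).round(4))
```

```text
at 10.25 [0.5773 0.2088 0.1645] [ 3.139e+00 -2.000e-03  1.308e+00] F [ 0.3 -0.  -0.4]
cm [-33.01  13.3    1.45] tw -0.002
scene [233.7 172.3] [ 60  24 727] [ 0.5443 -0.1735  0.046 ]
scene [220.4 201.2] [  60   50 1559] [ 0.6703 -0.1547  0.046 ]
top [368.7 207.1] [ 25  27 397] [ 0.6081 -0.2153  0.046 ]
```

View pics/p3.png

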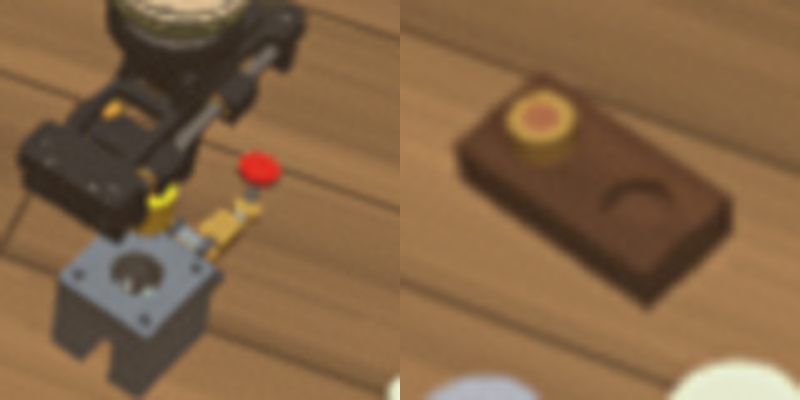

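The die is held upright between the jaws and the bore is empty. The rack's hole mouth is at crop (640,200). Carrying it over.

Call:
apply_moves(commands=[[2.8, -2, 0.8, 0, 0], [2.8, -5, 2, 0, 0], [2.8, -9, 3.6, 0, 0], [2.8, -13, 5.2, 0, 0], [2.8, -17, 6.8, 0, 0], [2.8, -21, 8.5, 0, 0], [2.8, -25, 10.2, 0, 0], [2.8, -28, 11.4, 0, 0]])

```text
time: 11.02
tcp_pos: [0.6135, -0.0936, 0.1603]
orientation: [-3.139, -0.0, 1.308]
wrist_force: [0.7, 0.6, 0.2]
gripper_width: 0.0316
finger_force: 10.0
```

Call:
apply_moves(commands=[[2.8, -2, 0.8, 0, 0], [2.8, -4, 1.6, 0, 0], [2.8, -4.9, 2, 0, 0], [2.8, -4.9, 2, 0, 0], [2.8, -4.9, 2, 2, 0], [2.8, -4.9, 2, 4, 0], [2.8, -4.9, 2, 6, 0], [2.8, -4.9, 2, 6, 0]])

```text
time: 11.68
tcp_pos: [0.6188, -0.1417, 0.0975]
orientation: [-3.134, -0.001, 1.309]
wrist_force: [-0.4, 0.8, -0.3]
gripper_width: 0.0316
finger_force: 10.0
```

Run:
```python
from h import *
go(.621,-.1438,.088)
```

```text
at 11.6833 [ 0.6188 -0.1417  0.0975] [-3.134e+00 -1.000e-03  1.309e+00] F [-0.4  0.8 -0.3]
cm [-0.15  0.27  0.95] tw -0.001
```

Call:
apply_moves(commands=[[2.8, 0, 0, 0.3, 0], [2.8, 0, 0, 0.6, 0], [2.8, 0, 0, 0.9, 0], [2.8, 0, 0, 0.9, 0], [2.8, 0, 0, 0.9, 0], [2.8, 0, 0, 0.9, 0], [2.8, 0, 0, 0.9, 0], [2.8, 0, 0, 0.9, 0]])

```text
time: 12.35
tcp_pos: [0.6208, -0.1442, 0.0931]
orientation: [3.141, 0.0, 1.308]
wrist_force: [-0.5, 0.4, -0.8]
gripper_width: 0.0317
finger_force: 10.0
```

Run:
```python
from h import *
go(.621,-.1438,.072)
s=viewer.capture("scene");t=viewer.capture("top")
o=np.zeros((400,800,3),np.uint8);o[:,:400]=cv2.resize(s[160:220,195:255],(400,400),interpolation=2);o[:,400:]=cv2.resize(t[175:245,315:385],(400,400),interpolation=2);cv2.imwrite("pics/p4.png",o)
```

```text
at 12.35 [ 0.6208 -0.1442  0.0931] [3.141 0.    1.308] F [-0.5  0.4 -0.8]
cm [0.04 0.01 2.11] tw -0.002
```

View pics/p4.png

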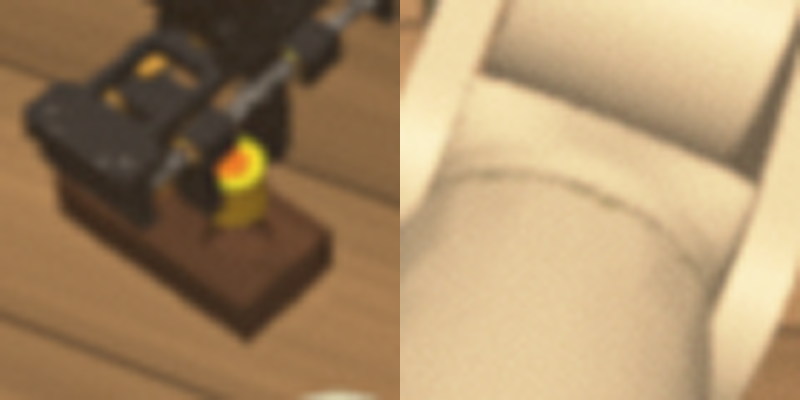

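The die hangs above the hole mouth at crop (240,215) and the alignment looks plausible. Descending gently.

Call:
apply_moves(commands=[[2.8, 0, 0, 0.4, 0], [2.8, 0, 0, 0.8, 0], [2.8, 0, 0, 1.2, 0], [2.8, 0, 0, 1.6, 0], [2.8, 0, 0, 1.9, 0], [2.8, 0, 0, 2.1, 0], [2.8, 0, 0, 2.1, 0], [2.8, 0, 0, 2.1, 0]], force=6)

```text
time: 13.12
tcp_pos: [0.6207, -0.1441, 0.0718]
orientation: [-3.142, 0.0, 1.308]
wrist_force: [0.8, 0.1, -1.8]
gripper_width: 0.0319
finger_force: 6.0
```

Call:
apply_moves(commands=[[2.8, 0, 0, 0.05, 0], [2.8, 0, 0, 0.1, 0], [2.8, 0, 0, 0.15, 0], [2.8, 0, 0, 0.2, 0], [2.8, 0, 0, 0.25, 0], [2.8, 0, 0, 0.3, 0], [2.8, 0, 0, 0.3, 0], [2.8, 0, 0, 0.3, 0]])

```text
time: 13.78
tcp_pos: [0.6207, -0.1441, 0.0688]
orientation: [3.142, -0.0, 1.308]
wrist_force: [0.1, 0.3, -0.4]
gripper_width: 0.0318
finger_force: 6.0
```

Call:
apply_moves(commands=[[2.8, 0, 0, 0.05, 0], [2.8, 0, 0, 0.1, 0], [2.8, 0, 0, 0.15, 0], [2.8, 0, 0, 0.2, 0], [2.8, 0, 0, 0.25, 0], [2.8, 0, 0, 0.3, 0], [2.8, 0, 0, 0.3, 0], [2.8, 0, 0, 0.3, 0]])

```text
time: 14.45
tcp_pos: [0.6207, -0.1441, 0.0658]
orientation: [3.142, -0.0, 1.308]
wrist_force: [0.6, -0.4, -0.5]
gripper_width: 0.0316
finger_force: 6.0
```

Call:
apply_moves(commands=[[2.8, 0, 0, 0.05, 0], [2.8, 0, 0, 0.1, 0], [2.8, 0, 0, 0.15, 0], [2.8, 0, 0, 0.2, 0], [2.8, 0, 0, 0.25, 0], [2.8, 0, 0, 0.3, 0], [2.8, 0, 0, 0.3, 0], [2.8, 0, 0, 0.3, 0]])

```text
time: 15.12
tcp_pos: [0.6207, -0.1441, 0.0628]
orientation: [3.142, -0.0, 1.308]
wrist_force: [0.1, 0.6, -1.3]
gripper_width: 0.0319
finger_force: 6.0
```

Call:
apply_moves(commands=[[2.8, 0, 0, 0.05, 0], [2.8, 0, 0, 0.1, 0], [2.8, 0, 0, 0.15, 0], [2.8, 0, 0, 0.2, 0], [2.8, 0, 0, 0.25, 0], [2.8, 0, 0, 0.3, 0], [2.8, 0, 0, 0.3, 0], [2.8, 0, 0, 0.3, 0]])

```text
time: 15.78
tcp_pos: [0.6207, -0.1441, 0.0598]
orientation: [3.142, -0.0, 1.308]
wrist_force: [-0.5, -0.7, -0.2]
gripper_width: 0.0315
finger_force: 6.0
```

Call:
apply_moves(commands=[[2.8, 0, 0, 0.05, 0], [2.8, 0, 0, 0.1, 0], [2.8, 0, 0, 0.15, 0], [2.8, 0, 0, 0.2, 0], [2.8, 0, 0, 0.25, 0], [2.8, 0, 0, 0.25, 0], [2.8, 0, 0, 0.25, 0], [2.8, 0, 0, 0.25, 0]])

```text
time: 16.45
tcp_pos: [0.6208, -0.1441, 0.0573]
orientation: [3.142, -0.0, 1.308]
wrist_force: [1.4, -0.4, 0.3]
gripper_width: 0.0319
finger_force: 6.0
```

Call:
apply_moves(commands=[[2.8, 0, 0, 0.03, 0], [2.8, 0, 0, 0.06, 0], [2.8, 0, 0, 0.09, 0], [2.8, 0, 0, 0.12, 0], [2.8, 0, 0, 0.15, 0], [2.8, 0, 0, 0.15, 0], [2.8, 0, 0, 0.15, 0], [2.8, 0, 0, 0.15, 0]])

```text
time: 17.12
tcp_pos: [0.6208, -0.1441, 0.0558]
orientation: [3.142, 0.0, 1.308]
wrist_force: [0.8, -0.6, 0.1]
gripper_width: 0.0321
finger_force: 6.0
```

Call:
apply_moves(commands=[[2.8, 0, 0, 0.02, 0], [2.8, 0, 0, 0.04, 0], [2.8, 0, 0, 0.06, 0], [2.8, 0, 0, 0.08, 0], [2.8, 0, 0, 0.1, 0], [2.8, 0, 0, 0.1, 0], [2.8, 0, 0, 0.1, 0], [2.8, 0, 0, 0.1, 0]])

```text
time: 17.78
tcp_pos: [0.6208, -0.1441, 0.0551]
orientation: [3.141, 0.0, 1.308]
wrist_force: [0.3, -0.7, 5.2]
gripper_width: 0.0316
finger_force: 6.0
```

The die touched the floor where predicted (TCP 55 mm), so I'll release it.

Call:
apply_moves(commands=[[3.6, 0, 0, -0.05, 0], [4.5, 0, 0, -0.05, 0], [5.5, 0, 0, -0.05, 0], [5.5, 0, 0, -0.05, 0], [5.5, 0, 0, -1, 0], [5.5, 0, 0, -4, 0], [5.5, 0, 0, -8, 0], [5.5, 0, 0, -12, 0]])

```text
time: 18.45
tcp_pos: [0.6202, -0.1439, 0.1764]
orientation: [-3.14, -0.0, 1.308]
wrist_force: [0.9, -0.4, 0.2]
gripper_width: 0.0554
finger_force: 0.0
```

Call:
apply_moves(commands=[[5.5, -3, 0, -4, 0], [5.5, -6, -3, -5, 0], [5.5, -6, -7, -5, 0], [5.5, -6, -11, -5, 0], [5.5, -6, -15, -5, 0], [5.5, -6, -19, -5, 0], [5.5, -6, -22, -5, 0], [5.5, -6, -22, -5, 0]])

```text
time: 19.12
tcp_pos: [0.389, -0.1431, 0.2253]
orientation: [-3.14, -0.0, 1.307]
wrist_force: [-0.0, -0.8, 0.4]
gripper_width: 0.0549
finger_force: 0.0
```

Run:
```python
from h import *
s=viewer.capture("scene");t=viewer.capture("top")
o=np.zeros((400,800,3),np.uint8);o[:,:400]=cv2.resize(s[160:220,195:255],(400,400),interpolation=2);o[:,400:]=cv2.resize(t[175:245,315:385],(400,400),interpolation=2);cv2.imwrite("pics/p5.png",o)
print(arm.observe()["tcp_pos"],arm.observe()["wrist_force"])
for n,im,r in(("scene",s,(220,180,250,210)),("top",t,(325,190,352,218))):
    for c,q in cents(im,(22,150,130),(33,255,255),r)[0]:print(n,c.round(1),q[2:],onz(n,c,.046).round(4))
```

```text
[ 0.39264362 -0.14496088  0.22586915] [ 0.33417739 -0.23335604  0.47217146]
scene [230.3 192. ] [11  9 61] [ 0.6237 -0.1438  0.046 ]
top [339.5 203. ] [ 14  15 148] [ 0.6197 -0.1437  0.046 ]
```

View pics/p5.png

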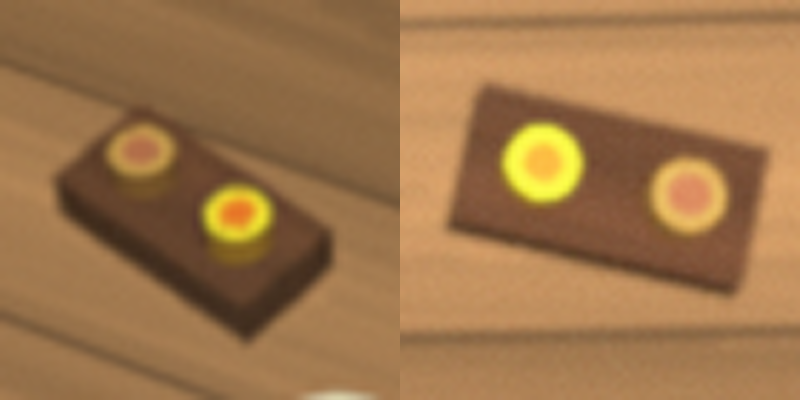

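The yellow die is seated upright at scene crop (238,215) and top crop (543,163), and stands as tall as the brass die. Both views agree with a top at 46 mm.

```bash
python3 -c "
from rig import order
print(order.finish_job())"
```

```text
the job is handed in; nothing more can be done
None
```

I pressed the pad to its stop (about 10.5 N), lifted the raised die out and set it upright and fully home in the rack's empty hole (about 5 N at contact), then handed the job in at about 19 s; no verdict came back.

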